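Tip the short case out of its tight row and pack it in the caddy

ROBOT

A 7-joint arm with a two-finger parallel gripper is mounted at the origin on the work surface. World frame = base frame: x ahead of the robot, y to its left, z up, the work surface at z = 0. Lengths are in m, angles in rad, forces in N, time in s.
With the tool pointing down it reaches from about 0.425 to 0.95 m from the base axis. Payload 16.7 kg.
Tool frame: the origin (TCP) lies on the centre line of the jaws, within the pads' length; the fingertips stand 22 mm ahead of it and the grasp point (between the pads) lies 3 mm ahead of it; z points along the fingers, x is the direction in which the jaws open and shut, and the axes are right-handed (so a half turn about z gives the same grasp; the last joint's range is limited). The gripper opens to 94 mm and grips with 3 to 60 N. Pads are 16 mm wide; open, the fingers measure 119 mm over their backs; the gripper's body (75 mm by 177 mm) begins 78 mm behind the grasp point.
Start: joints at [-1.365, 0.426, 0.074, 1.606, -0.034, 1.111, -0.067], TCP at [0.234, 0.633, 0.227] pointing down, gripper open.
Joint ranges: [-2.85, 2.85], [-0.5, 2.14], [-1.23, 1.37], [0.21, 2.46], [-1.02, 4.16], [0.16, 2.05], [-2.73, 2.73]. Speed limits (rad/s): [1.89, 1.89, 2.39, 2.39, 3.01, 3.01, 3.01].

INTERFACE

Orientations are given as a 3x3 rotation matrix whose columns are the frame's x, y, z axes.
In Python, from workcell import readout, eyes, env gives the robot as it stands.
- The arm moves only by the tool servo_tool, never from a script. Its argument "commands" is a list of rows, each an object with "delta_pos": the shift along the tool's x, y, z in mm, a list of three; "angular": the turn, a rotation vector about the tool's x, y, z in rad, a list of three; "fingers": the gripper command: -1 is shut, 1 is fully open, values between are in proportion. A call has 1 to 10 rows; each row shifts and turns the pose as measured when the row begins, along the tool's axes as they then stand; what a row does not reach is not made up. A row lasts 1/8 s, in which the tool goes at most 62.5 mm and 10.7 degrees, less where a joint would pass 70% of its speed; a pose out of reach is approached as far as the arm can. A call with a gripper value outside its range is refused whole. The fingers move at their own pace and stop on an object; the grip force is fixed at half the most. Time passes only in rows, so rows that do not move let the fingers close. It gives the time, the measured TCP pose, the force and the opening at its end, in the units of the state.
- readout.observe(): the state, without advancing time (a new reading comes with each control period).
- eyes.get_image(name): name is "scene" or "top"; returns a dict with "img" (384x512x3 uint8, blue, green, red), "range_z" (384x512 float32, m along the optical axis (not along the pixel's ray), 0 where there is no reading), "fovy" (degrees; the focal length in pixels is half the picture's height over the tangent of half this angle, whatever the lens; pixels are square), "cx", "cy" (the principal point, pixels), "R" (3x3) and "t" (3): a world point X has camera coordinates R X + t. Camera axes: x right, y down, z forward; pixel columns grow to the right and rows downward; lengths in m; the calibration is good to about 2 mm. A picture is of the moment at which its call begins.
- env.close_job(): hands the job in, once; it reports no verdict.
Trained networks look in a picture, given as the dict that the camera call returned (one of the last four; its "shot" number tells which), for a name from the list of things; names that differ only in an ending like _2 or _b are one class to them, and where a whole thing is asked for, a point or a joint stands for the part that bears it (a point fixed in the world has none). Each returns a list of dicts, best first, with "conf" (0 to 1); they miss things now and then, are a little off and sometimes report something else, mostly with a low value. They report only what shows in the picture. A call takes as long as a camera call. They do not tell look-alikes from the thing itself.
- eyes.silhouettes(thing, picture): "pixels" (384x512 bool, what is visible of it) and "box" ([left, top, width, height] in pixels, round what is visible of it).
The state is a dict: "time_s": time; "joint_pos": joint angles; "dq": joint speeds; "joint_torque": joint torques, N m; "tcp_pos": TCP position; "ee_rot": TCP orientation; "wrist_force": force on the tool from outside, world axes, zero at the start; "torque": the same for the moment, N m; "gripper_width": finger opening in m.
Only numpy, scipy, OpenCV 4.12 (cv2) and the standard library are available. Lean on these libraries where they do the work, as an engineer would, in place of code of your own. Each camera call takes 0.05 s, during which the arm holds its last target. There are 200 camera calls.

TASK

Take the least deep of the three grey cases out of the clear upright organiser and pack it in the white caddy. It is wedged between its neighbours, so first tip it forward by its top back edge until it leans on the steel front rail by itself and let go of it; then pinch it across its spine, on the half nearer the spine, lift it out, and lower it upright into the empty bay, letting go only once it stands on the bay's floor. Leave the other two cases standing in the row and do not disturb anything else.

Things in the scene. Friction and masses are not known exactly. Their poses are not given: they have to be found in the camera images.
- organiser: Fixed clear acrylic organiser, 192 (x) x 135 (y) x 125 mm; origin at the centre of its underside, front at -x, z up. Floor 5 mm thick. Three cases stand in it along y, 41.5 mm apart (1.5 mm gaps), spines flush in the plane x = -26 mm. Cheeks 4 mm thick at y = +-65.5 mm: 125 mm high beside the row, 83 mm ahead of it. Back wall at x = 94 mm, only 80 mm high: top back edges can be reached.
- rail (a point): Middle of the organiser's steel front rail: bar 8 mm in diameter along y, 64 mm ahead of the spines, 72 mm above the organiser's floor. A case tipped forward about its bottom spine edge by more than some 29 degrees falls onto it by itself and stays leaning at about 39 degrees, its foot on the organiser's floor.
- case_mid (a point): Centre (half-way up) of the case to pack: the least deep, grey, hard, 96 (x) x 40 (y) x 175 (z) mm, about 0.18 kg, in any place of the row. Axes are its own and turn with it; spine = its -x face. It is 20 mm less deep than its neighbours, so behind it lies a gap 40 mm wide and 20 mm deep (22 mm to the low back wall).
- case_foot (a point): Middle of the same case's bottom spine edge (48 mm towards the spine from its centre, 87.5 mm below it).
- deep_a_mid (a point): A neighbouring grey case, loose, 116 mm deep, 40 mm thick, 175 mm high; to be left standing in the row. Point half-way up, 48 mm behind its spine (its back is 68 mm behind this point).
- deep_b_mid (a point): The other neighbouring grey case, same size, same point.
- caddy: Fixed white plastic caddy, 152 (x) x 119 (y) x 70 mm, origin at the centre of its underside, z up. Walls and floor 5 mm thick; a divider at y = 0 makes two bays, each 142 mm (x) x 52 mm (y) inside and 65 mm deep. The +y bay is empty; the -y bay holds a lotion bottle.
- bay (a point): Centre of the empty bay's inner floor, 5 mm above the shelf; axes as the caddy's (the bay is 142 mm long in x, 52 mm wide in y, walls 65 mm above this point).
- lotion_mid (a point): Bottle 42 mm in diameter, 110 mm high, standing on the floor of the caddy's other bay; point half-way up. Leave alone.
- mirror: Teal hand mirror lying flat, disc 110 mm in diameter and 10 mm thick, handle 105 mm long to its -x, origin under the disc's centre. Leave alone.
- bowl: White ceramic ring bowl, 90 mm in diameter, 35 mm high, origin at the centre of its underside. Leave alone.
- lenscase: Lavender lens case with two round screw tops, 34 x 72 x 16 mm, lying flat, origin under its centre. Leave alone.
- clipper: Steel nail clipper, 80 x 14 x 12 mm, lying flat, origin under its centre. Leave alone.
Things that resemble listed ones, but are neither listed nor needed, are in the scene too. Leave any blue look-alike of the part that bears case_mid alone.

How it is judged:
By the outcome, as a careful person would: the job done as asked, in the order asked, and still so for the second after the job is handed in, with the robot touching nothing.
It also fails if it takes over 70 s, if anything falls off the work surface, if the arm or the gripper's body presses on something with over 40 N, if the wrist force passes 120 N, or if a joint passes its speed limit or range.

## Working session

There is one attempt and no reset: what is moved stays moved. The work goes in short steps, Python scripts to look and compute and a tool call to move; the robot and the scene stay as the last step left them, time stands still between calls to the robot, and variables do not carry over. Pictures are saved under pics/ and viewed, about 8 in all and at most 12, crops included, and the job is handed in when it is done.

Besides the shell and the picture viewer there is one more tool, called after "Request:" as name(argument=value, ...) on one line, values as JSON. servo_tool: Moves the arm, as the interface text tells. Its arguments: {"type":"object","properties":{"commands":{"type":"array"}},"required":["commands"]}

```bash
mkdir -p pics; ls
cat > h.py <<'E'
import numpy as np, cv2
from workcell import readout, eyes, env
def cloud(p):
    f=p["img"].shape[0]/2/np.tan(np.radians(p["fovy"])/2)
    z=p["range_z"]; v,u=np.mgrid[:z.shape[0],:z.shape[1]]
    c=np.stack([(u-p["cx"])/f*z,(v-p["cy"])/f*z,z],-1)
    X=(c-np.asarray(p["t"]))@np.asarray(p["R"])
    X[z==0]=np.nan
    return X
E
python3 - <<'E'
from h import *
ps={n:eyes.get_image(n) for n in("scene","top")}
cv2.imwrite("pics/a.png",np.vstack([ps["scene"]["img"],ps["top"]["img"]])[:, :])
im=np.hstack([ps["scene"]["img"],ps["top"]["img"]]); cv2.imwrite("pics/a.png",cv2.resize(im,(800,300)))
cv2.imwrite("pics/s.png",cv2.resize(ps["scene"]["img"],(800,600)));cv2.imwrite("pics/t.png",cv2.resize(ps["top"]["img"],(800,600)))
for n,p in ps.items():
    X=cloud(p); np.save(n+".npy",X); print(n,p["fovy"],(-np.asarray(p["R"]).T@np.asarray(p["t"])).round(3))
    for th in("organiser","case_mid","deep_a_mid","caddy","lotion_mid","mirror","bowl","lenscase","clipper"):
        for d in eyes.silhouettes(th,p)[:4]:
            m=d["pixels"]; q=X[m]; q=q[~np.isnan(q[:,0])]
            print(th,round(d["conf"],2),d["box"],np.median(q,0).round(3) if len(q) else "", np.percentile(q,[2,98],axis=0).round(3).tolist() if len(q) else "")
o=readout.observe();print(o["tcp_pos"],np.round(o["ee_rot"],3))
E
```

```text
pics
scene 43.26611176949402 [ 1.284 -0.077  1.242]
organiser 0.75 [242.6, 176.3, 73.0, 78.3] [0.727 0.084 0.06 ] [[0.553, 0.047, 0.006], [0.749, 0.208, 0.125]]
case_mid 0.91 [271.0, 180.3, 28.9, 59.0] [0.692 0.137 0.178] [[0.622, 0.112, 0.047], [0.714, 0.157, 0.184]]
case_mid 0.68 [329.9, 192.9, 48.0, 56.6] [0.741 0.306 0.13 ] [[0.695, 0.271, 0.01], [0.777, 0.35, 0.178]]
case_mid 0.56 [244.3, 248.3, 37.8, 55.8] [0.846 0.038 0.151] [[0.797, 0.001, 0.016], [0.881, 0.08, 0.178]]
deep_a_mid 0.89 [284.2, 177.8, 33.0, 57.9] [0.702 0.174 0.178] [[0.614, 0.152, 0.052], [0.727, 0.203, 0.184]]
deep_a_mid 0.27 [244.1, 175.1, 71.3, 84.0] [0.724 0.088 0.061] [[0.541, 0.048, -0.0], [0.748, 0.209, 0.125]]
caddy 0.86 [114.0, 181.4, 55.8, 62.2] [ 0.559 -0.239  0.036] [[0.471, -0.318, 0.001], [0.642, -0.168, 0.072]]
lotion_mid 0.79 [125.8, 200.5, 11.2, 22.9] [ 0.566 -0.273  0.077] [[0.548, -0.291, 0.023], [0.577, -0.256, 0.115]]
mirror 0.6 [327.9, 166.3, 65.7, 35.1] [0.571 0.441 0.01 ] [[0.511, 0.306, 0.003], [0.609, 0.498, 0.015]]
mirror 0.19 [284.0, 175.9, 29.5, 58.7] [0.702 0.175 0.178] [[0.614, 0
[... 1451 characters left out ...]
0.613, 0.108, 0.025], [0.706, 0.154, 0.183]]
bowl 0.6 [340.1, 180.2, 67.7, 70.5] [ 0.552 -0.242  0.021] [[0.47, -0.316, 0.001], [0.633, -0.168, 0.072]]
bowl 0.57 [303.8, 122.7, 33.3, 28.5] [ 0.784 -0.113  0.017] [[0.741, -0.149, 0.003], [0.817, -0.07, 0.037]]
lenscase 0.9 [386.5, 147.4, 26.0, 22.5] [ 0.715 -0.332  0.014] [[0.692, -0.367, 0.003], [0.739, -0.299, 0.02]]
clipper 0.32 [377.2, 204.0, 20.6, 22.3] [ 0.548 -0.266  0.078] [[0.532, -0.305, 0.01], [0.572, -0.253, 0.117]]
clipper 0.24 [304.3, 123.4, 33.6, 28.8] [ 0.783 -0.114  0.017] [[0.737, -0.151, 0.002], [0.817, -0.07, 0.037]]
[0.23450854 0.63289565 0.2274489 ] [[ 0.347  0.938 -0.   ]
 [ 0.938 -0.347 -0.   ]
 [-0.    -0.    -1.   ]]
```

Run:
```python
from h import *
X=np.load("top.npy"); Y=np.load("scene.npy")
im=cv2.imread("pics/t.png"); s=cv2.imread("pics/s.png")
a=cv2.resize(im[180:330,260:660],(800,300),interpolation=cv2.INTER_CUBIC)
b=cv2.resize(s[250:490,350:630],(350,300),interpolation=cv2.INTER_CUBIC);
b=np.hstack([b,cv2.resize(im,(400,300)),np.zeros((300,50,3),np.uint8)])
cv2.imwrite("pics/v1.png",np.vstack([a,b]))
# case tops: heights map in the organiser region
for n,P in(("top",X),("scene",Y)):
    q=P.reshape(-1,3); q=q[(q[:,2]>.165)&(q[:,2]<.2)&(q[:,0]>.55)&(q[:,0]<.78)&(q[:,1]>.03)&(q[:,1]<.22)]
    print(n,len(q),cv2.minAreaRect(q[:,:2].astype(np.float32)*1000))
    for y in np.arange(.04,.22,.01):
        r=q[abs(q[:,1]-y)<.005]
        if len(r): print(y.round(2),len(r),r[:,0].min().round(3),r[:,0].max().round(3),np.median(r[:,2]).round(4))
    q=P.reshape(-1,3); q=q[(q[:,2]>.055)&(q[:,2]<.08)&(q[:,0]>.44)&(q[:,0]<.66)&(q[:,1]>-.33)&(q[:,1]<-.15)]
    print("caddy",len(q),cv2.minAreaRect(q[:,:2].astype(np.float32)*1000))
```

```text
top 2425 ((672.8284912109375, 135.17149353027344), (117.25508117675781, 123.1707763671875), 10.518972396850586)
0.07 58 0.625 0.673 0.1792
0.08 177 0.623 0.732 0.1794
0.09 208 0.622 0.74 0.1797
0.1 214 0.62 0.736 0.1799
0.11 218 0.618 0.737 0.1795
0.12 189 0.616 0.735 0.1794
0.13 166 0.614 0.713 0.1797
0.14 206 0.613 0.709 0.1797
0.15 158 0.61 0.709 0.1795
0.16 165 0.608 0.714 0.1791
0.17 243 0.606 0.723 0.1798
0.18 204 0.606 0.723 0.1794
0.19 155 0.611 0.72 0.1801
0.2 64 0.663 0.719 0.1791
caddy 949 ((552.283447265625, -243.82730102539062), (120.77935028076172, 153.5004425048828), 69.07164764404297)
scene 1869 ((675.381103515625, 134.37188720703125), (118.9224624633789, 123.91322326660156), 10.698373794555664)
0.06 1 0.64 0.64 0.1754
0.07 69 0.628 0.693 0.178
0.08 149 0.627 0.742 0.1796
0.09 157 0.625 0.743 0.1797
0.1 165 0.623 0.741 0.1792
0.11 163 0.621 0.74 0.1787
0.12 156 0.62 0.737 0.179
0.13 130 0.615 0.714 0.1795
0.14 135 0.616 0.714 0.1797
0.15 127 0.615 0.712 0.1794
0.16 144 0.612 0.721 0.1793
0.17 161 0.61 0.728 0.18
0.18 150 0.608 0.725 0.1793
0.19 119 0.614 0.725 0.18
0.2 43 0.67 0.723 0.1788
caddy 871 ((554.2300415039062, -244.3008575439453), (122.09976196289062, 157.61119079589844), 68.97113800048828)
```

View pics/v1.png

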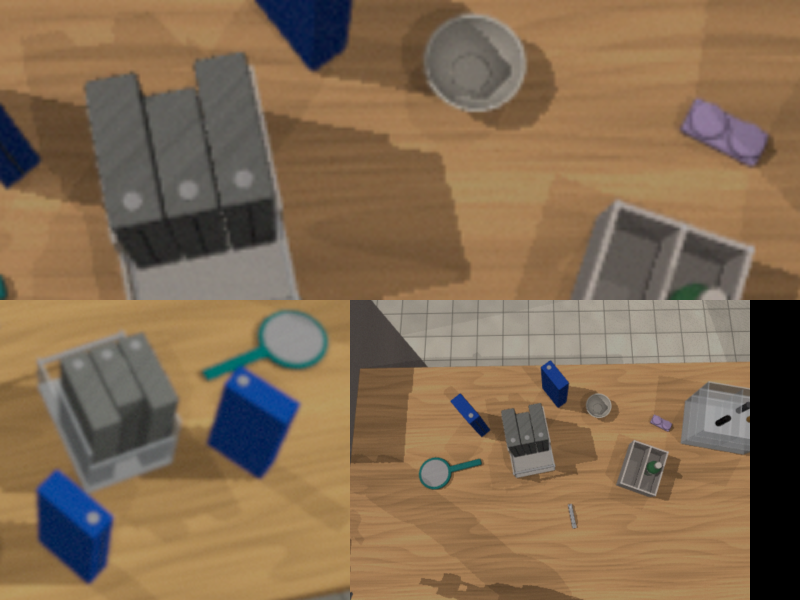

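The top view shows three grey cases at about (195, 160) in 512x384 pixels. The outer two reach further back (range: back edge at x ≈ 0.74 and 0.725). The middle one, at (227, 170), ends about 20 mm short, so it is the least deep. The blue cases at (150, 146) and (261, 107) are look-alikes. The caddy's empty bay is the left one (+y). Row yaw is 10.5°, caddy yaw about -21°.

First move: rise and turn the jaws across the row.

Request:
servo_tool(commands=[{"delta_pos": [0,0,-30],"angular": [0,0,-0.18],"fingers": -1},{"delta_pos": [0,0,-30],"angular": [0,0,-0.18],"fingers": -1},{"delta_pos": [0,0,-30],"angular": [0,0,-0.18],"fingers": -1},{"delta_pos": [-50,34,0],"angular": [0,0,0],"fingers": -1},{"delta_pos": [-50,34,0],"angular": [0,0,0],"fingers": -1},{"delta_pos": [-50,34,0],"angular": [0,0,0],"fingers": -1},{"delta_pos": [-50,34,0],"angular": [0,0,0],"fingers": -1},{"delta_pos": [-50,34,0],"angular": [0,0,0],"fingers": -1}])

```text
time_s: 2.0
tcp_pos: [0.4535, 0.4203, 0.3202]
ee_rot: [[-0.211, 0.978, -0.0], [0.978, 0.211, 0.001], [0.001, -0.0, -1.0]]
wrist_force: [0.5, 0.6, 0.4]
gripper_width: 0.0174
```

Request:
servo_tool(commands=[{"delta_pos": [-46,31,0],"angular": [0,0,0.028],"fingers": -1},{"delta_pos": [-46,31,0],"angular": [0,0,0],"fingers": -1},{"delta_pos": [-46,31,0],"angular": [0,0,0],"fingers": -1},{"delta_pos": [-46,31,0],"angular": [0,0,0],"fingers": -1},{"delta_pos": [-46,31,0],"angular": [0,0,0],"fingers": -1},{"delta_pos": [-46,31,0],"angular": [0,0,0],"fingers": -1},{"delta_pos": [-44,31,0],"angular": [0,0,0],"fingers": -1},{"delta_pos": [0,0,0],"angular": [0,0,0],"fingers": -1}])

```text
time_s: 3.0
tcp_pos: [0.7366, 0.131, 0.3203]
ee_rot: [[-0.177, 0.984, 0.002], [0.984, 0.177, 0.0], [0.0, 0.002, -1.0]]
wrist_force: [-0.4, 1.2, 0.2]
gripper_width: 0.0007
```

```bash
cat >> h.py <<'E'
U=np.array([np.cos(np.radians(10.6)),np.sin(np.radians(10.6)),0]); V=np.array([-U[1],U[0],0]); O=np.array([.6171,.1241,.005])
def org(): # TCP in the frame of the case's foot (x back, y left, z over organiser floor), mm; and shift in tool axes to a goal
    o=readout.observe(); d=o["tcp_pos"]-O; R=np.array(o["ee_rot"])
    return o,R,np.array([d@U,d@V,d[2]])*1000
def togo(goal):
    o,R,p=org(); g=np.array(goal)-p
    print("t",round(o["time_s"],2),"tcp",p.round(1),"tool shift",(R.T@(g[0]*U+g[1]*V+g[2]*np.array([0,0,1]))).round(1),"rot err",[round(float(x),3) for x in (R[:,0]@U,R[:,2]@U,R[:,2]@V)])
E
python3 -c "
from h import *
togo([110,0,182])"
```

```text
t 3.0 tcp [118.8 -15.2 315.3] tool shift [ 15.1  -9.1 133.3] rot err [0.007, 0.002, 0.0]
```

Request:
servo_tool(commands=[{"delta_pos": [15,-7,30],"angular": [0,0,0],"fingers": -1},{"delta_pos": [0,0,30],"angular": [0,0,0],"fingers": -1},{"delta_pos": [0,0,15],"angular": [0,0,0],"fingers": -1},{"delta_pos": [0,0,0],"angular": [0,0,0],"fingers": -1}])

```text
time_s: 3.5
tcp_pos: [0.7268, 0.1463, 0.2439]
ee_rot: [[-0.178, 0.984, 0.002], [0.984, 0.178, 0.002], [0.001, 0.003, -1.0]]
wrist_force: [-0.5, 0.0, 0.7]
gripper_width: -0.0001
```

Run:
```python
from h import *
togo([110,0,182])
a=eyes.get_image("top"); b=eyes.get_image("scene")
f=lambda i,r,c:cv2.resize(i["img"][r:r+96,c:c+64],(400,600),interpolation=cv2.INTER_CUBIC)
cv2.imwrite("pics/v2.png",np.hstack([f(a,110,185),f(b,140,250)]))
```

```text
t 3.5 tcp [111.9   1.6 238.9] tool shift [-1.7 -2.  56.9] rot err [0.006, 0.003, 0.001]
```

View pics/v2.png

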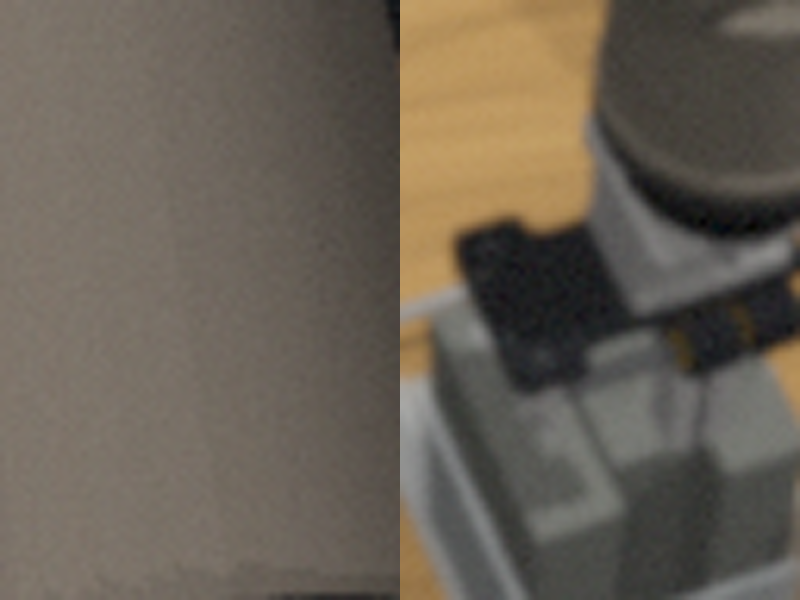

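The scene view, from behind the row, shows the closed fingers at about (685, 400) of the crop. They stand above the recess of the middle case at (660, 470), with room either side. Next: lower the fingers and start tipping.

Request:
servo_tool(commands=[{"delta_pos": [-1.5,0,20],"angular": [0,0,0],"fingers": -1},{"delta_pos": [0,0,20],"angular": [0,0,0],"fingers": -1},{"delta_pos": [0,0,16],"angular": [0,0,0],"fingers": -1},{"delta_pos": [0,0,0],"angular": [0,0,0],"fingers": -1},{"delta_pos": [0,-6,0],"angular": [0,0,0],"fingers": -1},{"delta_pos": [0,-6,0],"angular": [0,0,0],"fingers": -1},{"delta_pos": [0,-6,-1],"angular": [0,0,0],"fingers": -1}])

```text
time_s: 4.47
tcp_pos: [0.7106, 0.1413, 0.1888]
ee_rot: [[-0.177, 0.984, 0.008], [0.984, 0.177, 0.003], [0.001, 0.008, -1.0]]
wrist_force: [0.7, 0.2, 0.3]
gripper_width: 0.0004
```

```bash
python3 -c "
from h import *
togo([85,0,188]); print(readout.observe()['wrist_force'])"
```

```text
t 4.47 tcp [ 95.   -0.3 183.8] tool shift [  0.2 -10.   -4.3] rot err [0.007, 0.008, 0.001]
[0.65063617 0.19120273 0.34847171]
```

Request:
servo_tool(commands=[{"delta_pos": [0,-7,-4],"angular": [0,0,0],"fingers": -1},{"delta_pos": [0,-7,-4],"angular": [0,0,0],"fingers": -1},{"delta_pos": [0,-7,-3],"angular": [0,0,0],"fingers": -1},{"delta_pos": [0,-7,-2],"angular": [0,0,0],"fingers": -1},{"delta_pos": [0,-7,-2],"angular": [0,0,0],"fingers": -1},{"delta_pos": [0,-7,-2],"angular": [0,0,0],"fingers": -1},{"delta_pos": [0,-7,-2],"angular": [0,0,0],"fingers": -1}])

```text
time_s: 5.35
tcp_pos: [0.6587, 0.132, 0.2098]
ee_rot: [[-0.177, 0.984, 0.009], [0.984, 0.177, 0.003], [0.002, 0.009, -1.0]]
wrist_force: [-0.0, -0.3, 0.3]
gripper_width: 0.0006
```

```bash
python3 -c "
from h import *
togo([14,0,208]); print(readout.observe()['wrist_force'])"
```

```text
t 5.35 tcp [4.230e+01 1.000e-01 2.048e+02] tool shift [ -0.3 -28.3  -3.4] rot err [0.007, 0.009, 0.002]
[-0.04141634 -0.2648754   0.31382195]
```

```bash
cat >> h.py <<'E'
def row(p,lo=(-140,-66,8),hi=(130,66,260)):
    d=(cloud(p)-O)*1000; q=np.stack([d@U,d@V,d[...,2]],-1)
    return q,np.all((q>lo)&(q<hi),-1)
def side(p,n):
    q,m=row(p); q=q[m]; im=np.full((600,800,3),255,np.uint8)
    for a,b,c in q:
        col=(0,0,255) if abs(b)<19 else (200,200,200)
        cv2.circle(im,(int(400+a*2.5),int(560-c*2.5)),2,col,-1)
    cv2.imwrite(n,im)
E
python3 - <<'E'
from h import *
p=eyes.get_image("scene"); 
q,m=row(p); q=q[m&(abs(q[...,1])<18)]
for x in range(-120,130,10):
    r=q[abs(q[:,0]-x)<5]
    if len(r): print(x,len(r),r[:,2].min().round(),np.median(r[:,2]).round(),r[:,2].max().round())
im=cv2.resize(p["img"][140:260,220:340],(600,600),interpolation=cv2.INTER_CUBIC); cv2.imwrite("pics/v3.png",im)
E
```

```text
-10 17 178.0 183.0 187.0
0 4 184.0 187.0 188.0
10 7 187.0 190.0 193.0
20 10 191.0 193.0 197.0
30 26 170.0 192.0 225.0
40 87 144.0 164.0 246.0
50 209 119.0 197.0 249.0
60 64 98.0 114.0 218.0
70 46 67.0 89.0 105.0
80 52 41.0 57.0 80.0
90 24 33.0 41.0 52.0
120 137 9.0 49.0 80.0
```

View pics/v3.png

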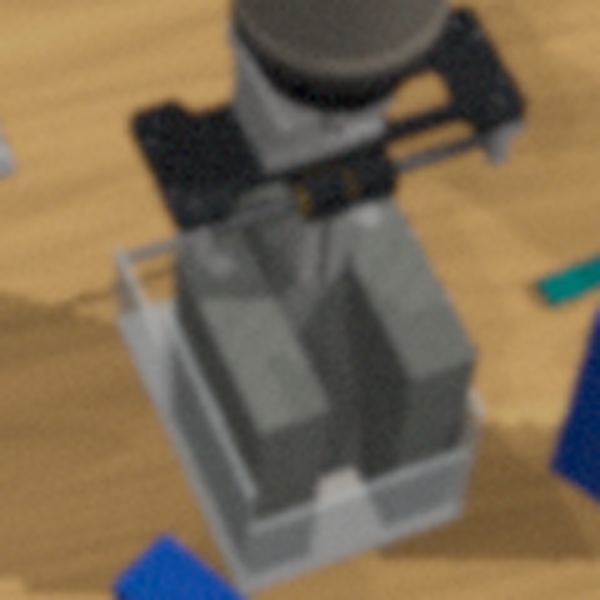

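The picture shows the middle case leaning forward about 21°, between its standing neighbours, with its foot in place (back face from (90, 41) to (25, 195) mm). Carry on slowly past 29° to about 37°.

Request:
servo_tool(commands=[{"delta_pos": [0,-6,-1],"angular": [0,0,0],"fingers": -1},{"delta_pos": [0,-6,-1],"angular": [0,0,0],"fingers": -1},{"delta_pos": [0,-6,-1],"angular": [0,0,0],"fingers": -1},{"delta_pos": [0,-6,0],"angular": [0,0,0],"fingers": -1},{"delta_pos": [0,-6,0],"angular": [0,0,0],"fingers": -1},{"delta_pos": [0,-6,0],"angular": [0,0,0],"fingers": -1},{"delta_pos": [0,-6,0],"angular": [0,0,0],"fingers": -1},{"delta_pos": [0,0,0],"angular": [0,0,0],"fingers": -1},{"delta_pos": [0,0,0],"angular": [0,0,0],"fingers": -1}])

```text
time_s: 6.52
tcp_pos: [0.6137, 0.1239, 0.2129]
ee_rot: [[-0.177, 0.984, 0.008], [0.984, 0.177, 0.004], [0.002, 0.009, -1.0]]
wrist_force: [-0.2, 0.1, -0.8]
gripper_width: 0.0006
```

Run:
```python
from h import *
togo([-5,0,208]); print(readout.observe()['wrist_force'])
p=eyes.get_image("scene"); 
q,m=row(p); q=q[m&(abs(q[...,1])<18)]
for x in range(-120,130,10):
    r=q[abs(q[:,0]-x)<5]
    if len(r): print(x,len(r),r[:,2].min().round(),np.median(r[:,2]).round(),r[:,2].max().round())
```

```text
t 6.53 tcp [ -3.4   0.4 207.9] tool shift [-0.4 -1.6 -0.1] rot err [0.007, 0.009, 0.002]
[-0.20279601  0.127935   -0.84322107]
-90 4 100.0 152.0 155.0
-80 11 155.0 161.0 163.0
-70 17 165.0 169.0 171.0
-60 3 172.0 174.0 177.0
-40 15 186.0 192.0 196.0
-30 25 176.0 186.0 194.0
-20 25 162.0 176.0 184.0
-10 56 152.0 163.0 243.0
0 113 140.0 156.0 251.0
10 162 128.0 205.0 256.0
20 55 116.0 128.0 138.0
30 40 103.0 115.0 124.0
40 37 93.0 103.0 113.0
50 31 83.0 92.0 101.0
60 26 69.0 78.0 89.0
70 23 59.0 67.0 76.0
120 138 9.0 49.0 79.0
```

Leaning at about 39–40° by range. Let go: back off and up.

Request:
servo_tool(commands=[{"delta_pos": [0,8,0],"angular": [0,0,0],"fingers": -1},{"delta_pos": [0,4,-30],"angular": [0,0,0],"fingers": -1},{"delta_pos": [0,0,-40],"angular": [0,0,0],"fingers": -1},{"delta_pos": [0,0,-40],"angular": [0,0,0],"fingers": -1},{"delta_pos": [0,-40,-10],"angular": [0,0,0],"fingers": 0.4},{"delta_pos": [0,-40,0],"angular": [0,0,0],"fingers": 0.4},{"delta_pos": [0,-40,0],"angular": [0,0,0],"fingers": 0.4},{"delta_pos": [0,-30,0],"angular": [0,0,0],"fingers": 0.4},{"delta_pos": [0,0,0],"angular": [0,0,0],"fingers": 0.4}])

```text
time_s: 7.7
tcp_pos: [0.478, 0.0994, 0.3354]
ee_rot: [[-0.177, 0.984, 0.01], [0.984, 0.177, 0.003], [0.001, 0.01, -1.0]]
wrist_force: [-0.2, 0.3, -0.0]
gripper_width: 0.047
```

Run:
```python
from h import *
togo([-129,0,210])
p=eyes.get_image("scene"); t=eyes.get_image("top")
for n,i in(("scene",p),("top",t)):
    q,m=row(i); c=q[m&(q[...,0]<-30)&(q[...,0]>-130)&(q[...,2]>100)&(q[...,2]<215)]
    print(n,len(c))
    for k in range(-90,-20,10):
        r=c[abs(c[:,0]-k)<5]
        if len(r)>3: print(k,len(r),"y",np.percentile(r[:,1],[3,97]).round(1),"z",np.median(r[:,2]).round(),r[:,2].max().round())
    w=q[m&(q[...,2]>168)&(q[...,2]<182)&(q[...,0]>2)&(abs(q[...,1])<66)&(q[...,0]<116)]; 
    for s in(-1,1):
        r=w[w[:,1]*s>0]; 
        if len(r): print("nb",s,np.percentile(r,[2,98],axis=0).round(1).tolist())
f=lambda i,r,c:cv2.resize(i["img"][r:r+96,c:c+64],(400,600),interpolation=cv2.INTER_CUBIC)
cv2.imwrite("pics/v4.png",np.hstack([f(t,135,190),f(p,160,245)]))
```

```text
t 7.7 tcp [-141.3    1.3  330.4] tool shift [ -1.3  11.1 120.5] rot err [0.007, 0.01, 0.001]
scene 333
-90 33 y [-20.5  17.1] z 149.0 156.0
-80 38 y [-20.8  14.9] z 157.0 163.0
-70 32 y [-20.1  14.3] z 165.0 173.0
-60 47 y [-20.7  14.1] z 171.0 181.0
-50 44 y [-20.7  15. ] z 170.0 189.0
-40 66 y [-20.8  15.5] z 189.0 198.0
-30 43 y [-20.7  17.3] z 188.0 197.0
nb -1 [[4.9, -61.9, 169.8], [114.7, -23.0, 178.8]]
nb 1 [[5.0, 21.3, 168.9], [114.7, 59.4, 179.4]]
top 0
nb -1 [[73.7, -60.1, 170.2], [113.3, -21.6, 177.6]]
nb 1 [[51.2, 22.6, 171.0], [112.8, 61.0, 178.3]]
```

View pics/v4.png

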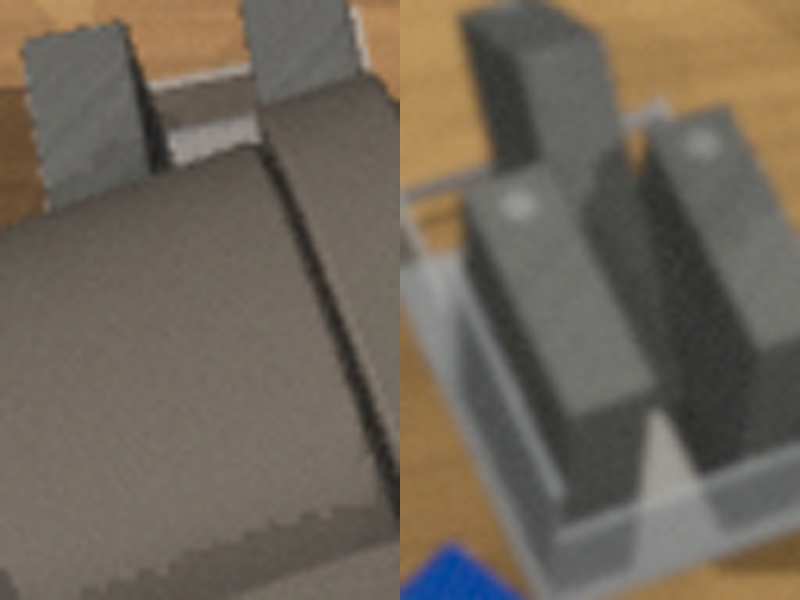

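The case leans on the rail on its own, with the arm clear of it and both neighbours upright (right half of the picture, case at (540, 90)). Next, tilt the tool to the case's lean.

Request:
servo_tool(commands=[{"delta_pos": [0,10,10],"angular": [-0.17,0,0],"fingers": 0.4},{"delta_pos": [0,5,10],"angular": [-0.17,0,0],"fingers": 0.4},{"delta_pos": [0,0,10],"angular": [-0.17,0,0],"fingers": 0.4},{"delta_pos": [0,0,10],"angular": [-0.17,0,0],"fingers": 0.4},{"delta_pos": [0,0,0],"angular": [0,0,0],"fingers": 0.4}])

```text
time_s: 8.43
tcp_pos: [0.5095, 0.1069, 0.2977]
ee_rot: [[-0.18, 0.748, 0.639], [0.984, 0.135, 0.118], [0.002, 0.65, -0.76]]
wrist_force: [-0.1, -0.5, 0.1]
gripper_width: 0.0655
```

```bash
python3 -c "
from h import *
togo([-116,-.5,195]);print(readout.observe()['joint_pos'].round(2))"
```

```text
t 8.43 tcp [-109.     2.9  292.7] tool shift [ -3.6 -68.8  69.6] rot err [0.004, 0.65, -0.001]
[-0.44 -0.23 -0.    2.37  0.5   0.35  0.89]
```

Request:
servo_tool(commands=[{"delta_pos": [0,0,0],"angular": [0.17,0,0],"fingers": 0.4},{"delta_pos": [-1,-15,25],"angular": [0,0,0],"fingers": 0.4},{"delta_pos": [-1,-15,25],"angular": [0,0,0],"fingers": 0.4},{"delta_pos": [-1,-15,25],"angular": [0,0,0],"fingers": 0.4},{"delta_pos": [0,0,0],"angular": [0,0,0],"fingers": 0.4},{"delta_pos": [0,0,0],"angular": [0,0,0],"fingers": 0.4}])

```text
time_s: 9.18
tcp_pos: [0.5166, 0.1054, 0.2134]
ee_rot: [[-0.178, 0.854, 0.489], [0.984, 0.154, 0.089], [0.0, 0.497, -0.868]]
wrist_force: [-0.2, 0.1, 0.9]
gripper_width: 0.0658
```

```bash
python3 -c "
from h import *
togo([-102,-.5,193]);togo([-66,-.5,133]);print(readout.observe()['joint_pos'].round(2))"
```

```text
t 9.18 tcp [-1.022e+02  1.000e-01  2.084e+02] tool shift [-0.6 -7.5 13.5] rot err [0.006, 0.497, -0.003]
t 9.18 tcp [-1.022e+02  1.000e-01  2.084e+02] tool shift [-0.4 -6.1 83.4] rot err [0.006, 0.497, -0.003]
[-0.57 -0.04  0.17  2.34  0.33  0.36  1.07]
```

Request:
servo_tool(commands=[{"delta_pos": [-0.5,-6,10],"angular": [0,0,0.006],"fingers": 0.4},{"delta_pos": [0,0,15],"angular": [0,0,0],"fingers": 0.4},{"delta_pos": [0,0,15],"angular": [0,0,0],"fingers": 0.4},{"delta_pos": [0,0,15],"angular": [0,0,0],"fingers": 0.4},{"delta_pos": [0,0,0],"angular": [0,0,0],"fingers": 0.4}])

```text
time_s: 9.8
tcp_pos: [0.5418, 0.1096, 0.1645]
ee_rot: [[-0.171, 0.853, 0.493], [0.985, 0.146, 0.09], [0.005, 0.501, -0.865]]
wrist_force: [-0.2, -0.7, 0.1]
gripper_width: 0.0658
```

```bash
python3 -c "
from h import *
togo([-66,-.5,133]);print(readout.observe()['joint_pos'].round(2),readout.observe()['wrist_force'])"
```

```text
t 9.8 tcp [-76.7  -0.4 159.5] tool shift [-0.1 -4.  28.2] rot err [0.013, 0.501, -0.002]
[-0.55  0.09  0.19  2.34  0.39  0.21  1.  ] [-0.16764107 -0.66000749  0.05662661]
```

Request:
servo_tool(commands=[{"delta_pos": [0,0,0],"angular": [0.12,0,0.013],"fingers": 0.4},{"delta_pos": [0,0,0],"angular": [0.12,0,0],"fingers": 0.4},{"delta_pos": [0,0,0],"angular": [0,0,0],"fingers": 0.4}])

```text
time_s: 10.18
tcp_pos: [0.5408, 0.1109, 0.1663]
ee_rot: [[-0.162, 0.949, 0.27], [0.987, 0.152, 0.058], [0.014, 0.276, -0.961]]
wrist_force: [-0.0, 0.0, 0.5]
gripper_width: 0.0656
```

```bash
python3 -c "
from h import *
togo([-66,-.5,133]);print(readout.observe()['joint_pos'].round(2),readout.observe()['wrist_force'])"
```

```text
t 10.18 tcp [-77.5   1.1 161.3] tool shift [-1.7  3.2 30.4] rot err [0.022, 0.276, 0.007]
[-0.39  0.16  0.05  2.16  0.05  0.55  1.35] [-0.00276921  0.03932864  0.46401214]
```

Request:
servo_tool(commands=[{"delta_pos": [-1.7,3,10],"angular": [0,-0.014,-0.022],"fingers": 0.4},{"delta_pos": [0,0,10],"angular": [0,0,0],"fingers": 0.4},{"delta_pos": [0,0,0],"angular": [0,0,0],"fingers": 0.4}])

```text
time_s: 10.55
tcp_pos: [0.5483, 0.1101, 0.1462]
ee_rot: [[-0.18, 0.944, 0.276], [0.984, 0.175, 0.043], [-0.008, 0.279, -0.96]]
wrist_force: [0.4, -0.9, 0.3]
gripper_width: 0.0661
```

```bash
python3 -c "
from h import *
togo([-66,-.5,133]);print(readout.observe()['joint_pos'].round(2),readout.observe()['wrist_force'],readout.observe()['ee_rot'].round(3))"
```

```text
t 10.55 tcp [-70.2  -1.1 141.2] tool shift [0.6 1.7 9.1] rot err [0.004, 0.279, -0.009]
[-0.4   0.2   0.06  2.16  0.08  0.5   1.34] [ 0.42535343 -0.88848591  0.33607773] [[-0.18   0.944  0.276]
 [ 0.984  0.175  0.043]
 [-0.008  0.279 -0.96 ]]
```

Request:
servo_tool(commands=[{"delta_pos": [0.6,1.7,9],"angular": [0,0.008,0],"fingers": 0.4},{"delta_pos": [0,0,0],"angular": [0,0,0],"fingers": 0.4},{"delta_pos": [0,0,0],"angular": [0,0,0],"fingers": 0.2},{"delta_pos": [0,0,0],"angular": [0,0,0],"fingers": 0.0},{"delta_pos": [0,0,0],"angular": [0,0,0],"fingers": -0.2},{"delta_pos": [0,0,0],"angular": [0,0,0],"fingers": -1},{"delta_pos": [0,0,0],"angular": [0,0,0],"fingers": -1},{"delta_pos": [0,0,0],"angular": [0,0,0],"fingers": -1}])

```text
time_s: 11.55
tcp_pos: [0.5521, 0.1116, 0.1375]
ee_rot: [[-0.183, 0.944, 0.275], [0.983, 0.176, 0.051], [0.0, 0.28, -0.96]]
wrist_force: [1.2, -0.4, -1.5]
gripper_width: 0.0398
```

Run:
```python
from h import *
togo([-66,-.5,133])
print(readout.observe()["gripper_width"],readout.observe()["wrist_force"])
p=eyes.get_image("scene");cv2.imwrite("pics/v5.png",cv2.resize(p["img"][140:250,230:340],(600,600),interpolation=cv2.INTER_CUBIC))
```

```text
t 11.55 tcp [-66.2  -0.4 132.5] tool shift [-0.1  0.3 -0.4] rot err [0.001, 0.28, 0.0]
0.03981557406700101 [ 1.21265669 -0.35953014 -1.52825254]
```

View pics/v5.png

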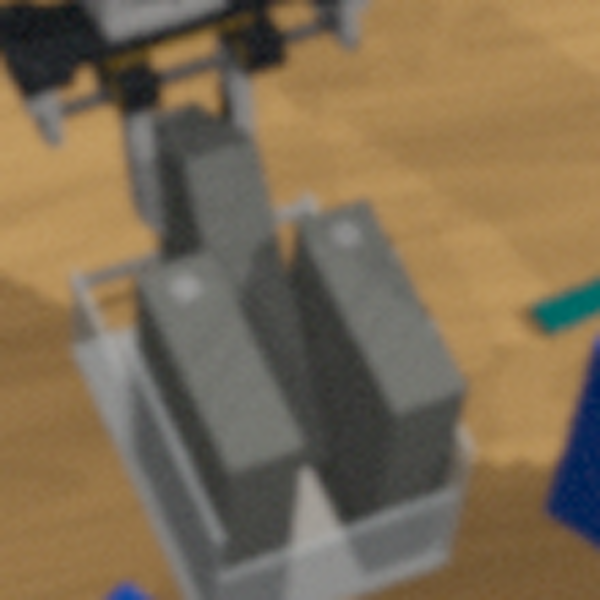

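Gripped across its thickness near the spine (width 39.8 mm); the neighbours are standing. Next: lift straight up, gently.

Request:
servo_tool(commands=[{"delta_pos": [0,3,-9],"angular": [0,0,0],"fingers": -1},{"delta_pos": [0,3,-9],"angular": [0,0,0],"fingers": -1},{"delta_pos": [0,3,-9],"angular": [0,0,0],"fingers": -1},{"delta_pos": [0,3,-9],"angular": [0,0,0],"fingers": -1},{"delta_pos": [0,0,0],"angular": [0,0,0],"fingers": -1}])

```text
time_s: 12.22
tcp_pos: [0.5537, 0.1118, 0.1788]
ee_rot: [[-0.183, 0.944, 0.275], [0.983, 0.175, 0.052], [0.0, 0.28, -0.96]]
wrist_force: [-0.8, 0.4, -1.2]
gripper_width: 0.04
```

Run:
```python
from h import *
togo([-66,-.5,320]); print(readout.observe()["gripper_width"],readout.observe()["wrist_force"])
p=eyes.get_image("scene")
q,m=row(p,hi=(130,66,330)); q=q[m&(abs(q[...,1])<18)]
for x in range(-120,110,10):
    r=q[abs(q[:,0]-x)<5]
    if len(r): print(x,len(r),r[:,2].min().round(),np.median(r[:,2]).round(),r[:,2].max().round())
```

```text
t 12.22 tcp [-64.6  -0.4 173.8] tool shift [  -0.    39.6 -140.7] rot err [0.001, 0.28, 0.0]
0.04003725786388803 [-0.76090637  0.39138967 -1.17512932]
-100 13 180.0 184.0 187.0
-90 49 189.0 306.0 318.0
-80 127 195.0 300.0 329.0
-70 87 75.0 279.0 302.0
-60 53 75.0 265.0 274.0
-50 18 221.0 224.0 229.0
-40 25 229.0 233.0 236.0
-30 79 217.0 230.0 239.0
-20 76 210.0 218.0 227.0
-10 71 197.0 207.0 219.0
0 81 181.0 194.0 205.0
10 74 171.0 182.0 192.0
20 71 158.0 170.0 181.0
30 71 149.0 159.0 170.0
40 69 133.0 147.0 157.0
50 56 123.0 135.0 143.0
60 48 112.0 120.0 132.0
70 41 99.0 110.0 120.0
80 2 105.0 108.0 110.0
```

The case rose 41 mm with its lean unchanged. Continue up.

Request:
servo_tool(commands=[{"delta_pos": [0,5,-17],"angular": [0,0,0],"fingers": -1},{"delta_pos": [0,5,-17],"angular": [0,0,0],"fingers": -1},{"delta_pos": [0,5,-17],"angular": [0,0,0],"fingers": -1},{"delta_pos": [0,5,-17],"angular": [0,0,0],"fingers": -1},{"delta_pos": [0,5,-17],"angular": [0,0,0],"fingers": -1},{"delta_pos": [0,5,-17],"angular": [0,0,0],"fingers": -1},{"delta_pos": [0,5,-17],"angular": [0,0,0],"fingers": -1},{"delta_pos": [0,5,-17],"angular": [0,0,0],"fingers": -1},{"delta_pos": [0,4,-15],"angular": [0,0,0],"fingers": -1},{"delta_pos": [0,0,0],"angular": [0,0,0],"fingers": -1}])

```text
time_s: 13.52
tcp_pos: [0.5514, 0.1111, 0.3359]
ee_rot: [[-0.183, 0.946, 0.268], [0.983, 0.176, 0.049], [-0.001, 0.272, -0.962]]
wrist_force: [-0.2, 0.8, -1.9]
gripper_width: 0.0395
```

Run:
```python
from h import *
togo([-66,-.5,330]); o=readout.observe();print(o["gripper_width"],o["wrist_force"],o["joint_pos"].round(2))
p=eyes.get_image("scene")
q,m=row(p,hi=(130,66,430)); 
w=q[m&(q[...,2]>168)&(q[...,2]<182)&(q[...,0]>2)&(abs(q[...,1])<66)&(q[...,0]<122)]
for s in(-1,1): print("nb",s,np.percentile(w[w[:,1]*s>0],[2,50,98],axis=0).round(1).tolist())
q=q[m&(abs(q[...,1])<18)]
for x in range(-110,110,20):
    r=q[abs(q[:,0]-x)<5]
    if len(r): print(x,len(r),r[:,2].min().round(),np.median(r[:,2]).round(),r[:,2].max().round())
```

```text
t 13.53 tcp [-66.9  -0.7 330.9] tool shift [0.2 0.6 1.1] rot err [0.001, 0.272, -0.001]
0.03954030075874452 [-0.20055438  0.77595315 -1.94651981] [-0.39  0.    0.06  1.93  0.05  0.94  1.39]
nb -1 [[5.5, -61.9, 169.3], [62.9, -42.8, 174.5], [115.5, -22.9, 178.9]]
nb 1 [[12.3, 21.2, 169.6], [70.2, 40.9, 174.7], [116.3, 59.8, 178.9]]
-110 5 333.0 336.0 338.0
-90 13 348.0 351.0 355.0
-70 62 71.0 423.0 429.0
-50 19 380.0 384.0 387.0
-30 98 375.0 385.0 396.0
-10 99 349.0 360.0 371.0
10 98 324.0 336.0 348.0
30 87 302.0 312.0 323.0
50 91 277.0 287.0 298.0
70 67 257.0 264.0 274.0
```

Clear of the organiser, neighbours unmoved, case still at 39.6°. Move sideways and set it upright.

Request:
servo_tool(commands=[{"delta_pos": [0,6,-20],"angular": [0,0,0],"fingers": -1},{"delta_pos": [-30,0,0],"angular": [0,0,0],"fingers": -1},{"delta_pos": [-35,0,0],"angular": [0,0,0],"fingers": -1},{"delta_pos": [-35,0,0],"angular": [0.13,0,0],"fingers": -1},{"delta_pos": [-35,0,0],"angular": [0.14,0,0],"fingers": -1},{"delta_pos": [-35,0,0],"angular": [0.14,0,0],"fingers": -1},{"delta_pos": [-35,0,0],"angular": [0.14,0,0],"fingers": -1},{"delta_pos": [-35,0,0],"angular": [0.14,0,0],"fingers": -1},{"delta_pos": [0,0,0],"angular": [0,0,0],"fingers": -1},{"delta_pos": [0,0,0],"angular": [0,0,0],"fingers": -1}])

```text
time_s: 14.82
tcp_pos: [0.5947, -0.1304, 0.3458]
ee_rot: [[-0.187, 0.885, -0.426], [0.982, 0.169, -0.08], [0.001, -0.434, -0.901]]
wrist_force: [-0.5, 0.5, -0.6]
gripper_width: 0.0395
```

```bash
cat >> h.py <<'E'
A=np.radians(-21); CX=np.array([np.cos(A),np.sin(A),0]); CY=np.array([-CX[1],CX[0],0]); BAY=np.array([.5532,-.244,.005])+.0285*CY
E
python3 - <<'E'
from h import *
from scipy.spatial.transform import Rotation as Ro
o=readout.observe();R=o["ee_rot"];print(o["gripper_width"],o["wrist_force"],o["joint_pos"].round(2))
yaw=np.arctan2(-R[0,0],R[1,0]); print("yaw",np.degrees(yaw),"tilt",np.degrees(np.arcsin(R[2,1])),"roll",R[2,0])
print("Z in tool",R.T@[0,0,1], "rot",(A-yaw)*(R.T@[0,0,1]))
p=eyes.get_image("scene"); X=cloud(p)
d=(X-o["tcp_pos"])*1000; u=np.array([np.cos(yaw),np.sin(yaw),0]); v=np.array([-u[1],u[0],0])
q=np.stack([d@u,d@v,d[...,2]],-1); m=(abs(q[...,1])<17)&(abs(q[...,0])<110)&(q[...,2]>-170)&(q[...,2]<60)
c=q[m]
for z in range(-165,60,15):
    r=c[abs(c[:,2]-z)<7.5]
    if len(r): print(z,len(r),np.percentile(r[:,0],[3,50,97]).round(1))
cv2.imwrite("pics/v6.png",cv2.resize(p["img"][100:280,90:330],(800,600),interpolation=cv2.INTER_CUBIC))
E
```

```text
0.03954948808340118 [-0.54397965  0.510893   -0.60823658] [-0.13  0.51  0.29  1.32  0.01  1.75  1.91]
yaw 10.761505196085649 tilt -25.714512782748887 roll 0.0009157846012866939
Z in tool [ 0.00091578 -0.43388731 -0.90096668] rot [-0.00050766  0.24052232  0.49944443]
-150 4 [57.5 58.1 58.8]
-135 43 [56.  58.3 60.3]
-120 45 [57.4 58.9 60.1]
-105 41 [57.5 59.6 61.5]
-90 48 [58.3 60.2 61.8]
-75 43 [58.5 60.3 62.5]
-60 45 [59.6 60.9 62.7]
-45 54 [60.  61.9 64. ]
-30 51 [60.4 62.4 64.3]
-15 55 [61.2 62.6 64.9]
0 57 [61.5 63.4 65.3]
15 59 [61.9 63.6 66. ]
30 185 [36.4 51.8 65.7]
```

View pics/v6.png

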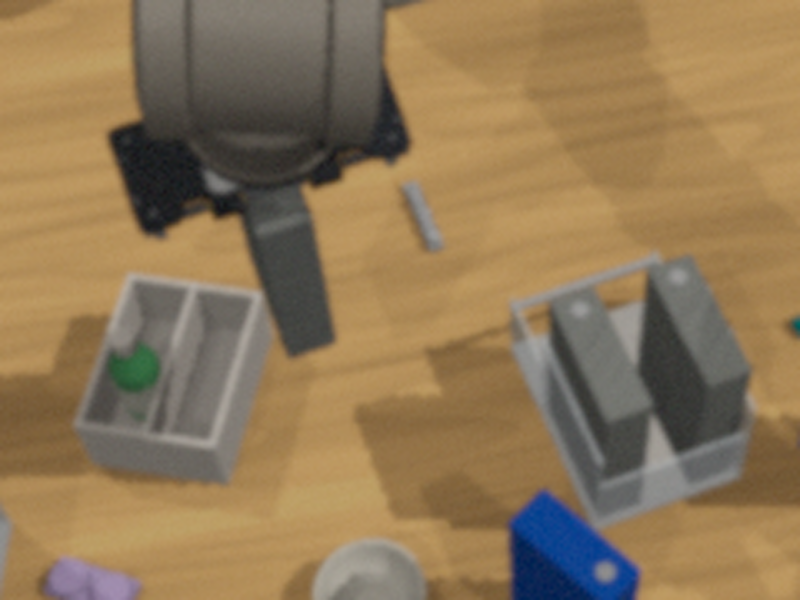

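The case hangs upright to within about 2°, both neighbours stand in the row, and the empty bay is at (215, 370) of the picture. Next: yaw to the caddy and take out the 2°.

Request:
servo_tool(commands=[{"delta_pos": [-20,0,0],"angular": [0,0.06,0.125],"fingers": -1},{"delta_pos": [-20,0,0],"angular": [0,0.06,0.125],"fingers": -1},{"delta_pos": [0,0,0],"angular": [0,0.06,0.125],"fingers": -1},{"delta_pos": [0,0,0],"angular": [0,0.06,0.125],"fingers": -1},{"delta_pos": [0,0,0],"angular": [-0.036,0,0],"fingers": -1},{"delta_pos": [0,0,0],"angular": [0,0,0],"fingers": -1}])

```text
time_s: 15.62
tcp_pos: [0.5977, -0.166, 0.3513]
ee_rot: [[0.371, 0.856, -0.36], [0.929, -0.338, 0.152], [0.008, -0.39, -0.921]]
wrist_force: [0.1, 0.1, -2.3]
gripper_width: 0.0402
```

```bash
cat >> h.py <<'E'
def place(goalz, n=None):
    o=readout.observe();R=o["ee_rot"]
    yaw=np.arctan2(-R[0,0],R[1,0]); print("t",o["time_s"],"w",o["gripper_width"].round(4),"F",o["wrist_force"].round(1),"yaw",np.degrees(yaw).round(2),"tilt",np.degrees(np.arcsin(R[2,1])).round(2),"roll",R[2,0].round(4))
    tgt=BAY-.0154*CX; tgt[2]=goalz
    d=tgt-o["tcp_pos"]; print("err caddy",(d@CX*1000).round(1),(d@CY*1000).round(1),"tool shift",(R.T@d*1000).round(1),"down 10 =",(R.T@[0,0,-10]).round(2),"yawrot",((A-yaw)*R.T@[0,0,1]).round(3))
    p=eyes.get_image("scene"); d=(cloud(p)-o["tcp_pos"])*1000
    u=np.array([np.cos(yaw),np.sin(yaw),0]); v=np.array([-u[1],u[0],0])
    q=np.stack([d@u,d@v,d[...,2]],-1); c=q[(abs(q[...,1])<17)&(q[...,0]>45)&(q[...,0]<80)&(q[...,2]>-135)&(q[...,2]<20)]
    k=np.polyfit(c[:,2],c[:,0],1); print("back face tilt deg",np.degrees(k[0]).round(2),"at",k[1].round(1),len(c))
    return p
E
python3 -c "
from h import *
place(.30)"
```

```text
Traceback (most recent call last):
  File "h.py", line 29, in place
    yaw=np.arctan2(-R[0,0],R[1,0]); print("t",o["time_s"],"w",o["gripper_width"].round(4),"F",o["wrist_force"].round(1),"yaw",np.degrees(yaw).round(2),"tilt",np.degrees(np.arcsin(R[2,1])).round(2),"roll",R[2,0].round(4))
                                                              ^^^^^^^^^^^^^^^^^^^^^^^^
AttributeError: 'float' object has no attribute 'round'
```

```bash
sed -i 's/o\["gripper_width"\].round(4)/o["gripper_width"]/' h.py
python3 -c "
from h import *
place(.30)"
```

```text
t 15.625 w 0.04024200118483876 F [ 0.1  0.1 -2.3] yaw -21.76 tilt -22.97 roll 0.0084
err caddy -29.0 -60.3 tool shift [-61.1  -6.1  57.7] down 10 = [-0.08  3.9   9.21] yawrot [ 0.    -0.005 -0.012]
back face tilt deg -0.44 at 64.0 491
```

Request:
servo_tool(commands=[{"delta_pos": [-30,-13,5],"angular": [0,-0.008,0],"fingers": -1},{"delta_pos": [-30,-13,5],"angular": [0,-0.005,-0.012],"fingers": -1},{"delta_pos": [0,10,24],"angular": [0,0,0],"fingers": -1},{"delta_pos": [0,0,0],"angular": [0,0,0],"fingers": -1},{"delta_pos": [0,0,0],"angular": [0,0,0],"fingers": -1}])

```text
time_s: 16.3
tcp_pos: [0.5486, -0.2098, 0.3277]
ee_rot: [[0.35, 0.863, -0.364], [0.937, -0.321, 0.139], [0.003, -0.39, -0.921]]
wrist_force: [0.1, 0.2, -1.6]
gripper_width: 0.0395
```

Run:
```python
from h import *
p=place(.24)
t=eyes.get_image("top")
# caddy rim and case relative, in caddy frame
for n,i in(("scene",p),("top",t)):
    d=(cloud(i)-BAY)*1000; q=np.stack([d@CX,d@CY,d[...,2]],-1)
    r=q[(abs(q[...,0])<90)&(q[...,1]>-100)&(q[...,1]<50)&(q[...,2]>60)&(q[...,2]<68)]
    print(n,"rim",len(r),np.percentile(r[:,0],[1,99]).round(1),np.percentile(r[:,1],[1,99]).round(1))
    e=r[abs(r[:,0])<60]; print(" y hist",np.histogram(e[:,1],bins=np.arange(-100,50,5)))
    c=q[(abs(q[...,0])<80)&(abs(q[...,1])<40)&(q[...,2]>150)&(q[...,2]<260)]
    if len(c): print(" case/finger",len(c),np.percentile(c,[2,98],axis=0).round(1).tolist())
cv2.imwrite("pics/v7.png",cv2.resize(p["img"][110:260,80:280],(800,600),interpolation=cv2.INTER_CUBIC))
```

```text
t 16.3 w 0.039549811744817885 F [ 0.1  0.2 -1.6] yaw -20.47 tilt -22.96 roll 0.0034
err caddy 1.2 -1.8 tool shift [-2.1 35.2 80.3] down 10 = [-0.03  3.9   9.21] yawrot [-0.     0.004  0.008]
back face tilt deg -0.43 at 64.1 465
scene rim 384 [-74.   78.3] [-87.9  31.6]
 y hist (array([ 0,  0, 33, 35,  0,  0,  1,  3,  3,  1,  5,  9, 11,  6, 43,  7,  0,
        0,  0,  0,  0,  0,  0,  0,  1, 43, 28,  0,  0]), array([-100,  -95,  -90,  -85,  -80,  -75,  -70,  -65,  -60,  -55,  -50,
        -45,  -40,  -35,  -30,  -25,  -20,  -15,  -10,   -5,    0,    5,
         10,   15,   20,   25,   30,   35,   40,   45]))
 case/finger 604 [[-41.3, -14.6, 182.9], [50.1, 23.6, 259.1]]
top rim 391 [-77.2  74.8] [-87.8  31.4]
 y hist (array([ 0,  0, 33, 36,  0,  1,  1,  1,  0,  0,  0,  0,  0,  5, 27,  0,  0,
        0,  0,  0,  0,  0,  0,  0,  0, 67, 35,  0,  0]), array([-100,  -95,  -90,  -85,  -80,  -75,  -70,  -65,  -60,  -55,  -50,
        -45,  -40,  -35,  -30,  -25,  -20,  -15,  -10,   -5,    0,    5,
         10,   15,   20,   25,   30,   35,   40,   45]))
 case/finger 467 [[-50.2, -12.8, 182.6], [41.0, 23.4, 258.3]]
```

View pics/v7.png

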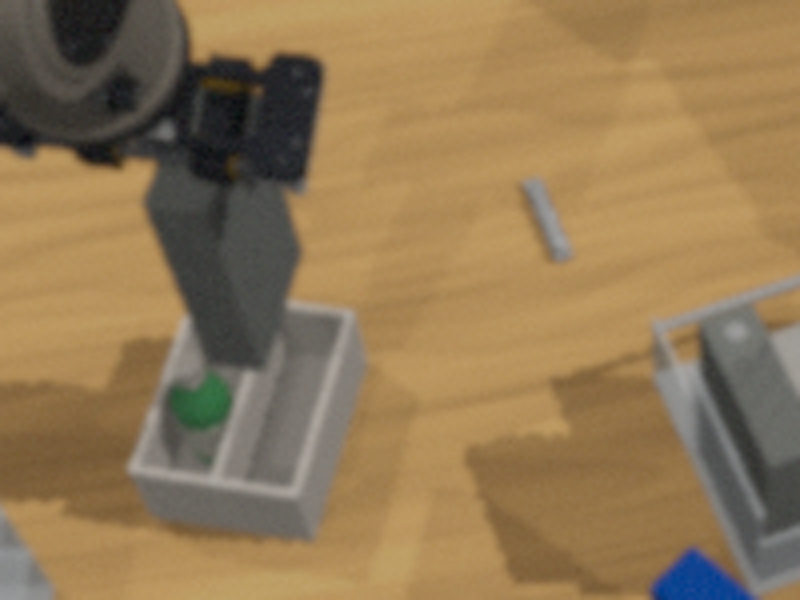

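The case is upright above the bay, with its foot about 110 mm above the rim. The error is 1–2 mm, so I correct it and lower.

Request:
servo_tool(commands=[{"delta_pos": [-1.9,9,18],"angular": [0,0,0.008],"fingers": -1},{"delta_pos": [0,7.8,18.4],"angular": [0,0,0],"fingers": -1},{"delta_pos": [0,7.8,18.4],"angular": [0,0,0],"fingers": -1},{"delta_pos": [0,3.9,9.2],"angular": [0,0,0],"fingers": -1},{"delta_pos": [0,0,0],"angular": [0,0,0],"fingers": -1},{"delta_pos": [0,0,0],"angular": [0,0,0],"fingers": -1}])

```text
time_s: 17.15
tcp_pos: [0.5493, -0.2113, 0.2514]
ee_rot: [[0.356, 0.86, -0.366], [0.934, -0.328, 0.139], [-0.0, -0.392, -0.92]]
wrist_force: [-0.2, 0.5, -1.4]
gripper_width: 0.0396
```

```bash
python3 -c "
from h import *
place(.165)"
```

```text
t 17.15 w 0.039559031222379686 F [-0.2  0.5 -1.4] yaw -20.86 tilt -23.07 roll -0.0003
err caddy -0.0 -0.6 tool shift [-0.6 33.8 79.5] down 10 = [0.   3.92 9.2 ] yawrot [0.    0.001 0.002]
back face tilt deg -0.37 at 64.0 399
```

Request:
servo_tool(commands=[{"delta_pos": [-0.6,6,14],"angular": [-0.006,0,0],"fingers": -1},{"delta_pos": [0,6,14],"angular": [0,0,0],"fingers": -1},{"delta_pos": [0,6,14],"angular": [0,0,0],"fingers": -1},{"delta_pos": [0,6,14],"angular": [0,0,0],"fingers": -1},{"delta_pos": [0,6,14],"angular": [0,0,0],"fingers": -1},{"delta_pos": [0,0,0],"angular": [0,0,0],"fingers": -1},{"delta_pos": [0,0,0],"angular": [0,0,0],"fingers": -1}])

```text
time_s: 18.08
tcp_pos: [0.5496, -0.2121, 0.1697]
ee_rot: [[0.356, 0.862, -0.361], [0.934, -0.329, 0.137], [-0.0, -0.386, -0.923]]
wrist_force: [0.3, -0.4, -1.9]
gripper_width: 0.04
```

```bash
python3 -c "
from h import *
place(.150)"
```

```text
t 18.075 w 0.04001068897951527 F [ 0.3 -0.4 -1.9] yaw -20.86 tilt -22.71 roll -0.0002
err caddy -0.6 0.0 tool shift [ 0.   7.  18.4] down 10 = [0.   3.86 9.23] yawrot [0.    0.001 0.002]
back face tilt deg -0.69 at 64.1 334
```

Request:
servo_tool(commands=[{"delta_pos": [0,1.6,3.7],"angular": [0.01,0,0],"fingers": -1},{"delta_pos": [0,1.6,3.7],"angular": [0,0,0],"fingers": -1},{"delta_pos": [0,1.6,3.7],"angular": [0,0,0],"fingers": -1},{"delta_pos": [0,0.6,1.4],"angular": [0,0,0],"fingers": -1},{"delta_pos": [0,0.6,1.4],"angular": [0,0,0],"fingers": -1},{"delta_pos": [0,0,0],"angular": [0,0,0],"fingers": -1}])

```text
time_s: 18.88
tcp_pos: [0.5501, -0.2123, 0.1544]
ee_rot: [[0.356, 0.859, -0.369], [0.934, -0.327, 0.14], [0.0, -0.394, -0.919]]
wrist_force: [0.0, 0.2, -2.1]
gripper_width: 0.0398
```

Request:
servo_tool(commands=[{"delta_pos": [0,0.6,1.4],"angular": [0,0,0],"fingers": -1},{"delta_pos": [0,0.6,1.4],"angular": [0,0,0],"fingers": -1},{"delta_pos": [0,0,0],"angular": [0,0,0],"fingers": -1}])

```text
time_s: 19.25
tcp_pos: [0.5502, -0.2123, 0.1513]
ee_rot: [[0.356, 0.859, -0.368], [0.934, -0.327, 0.14], [0.0, -0.394, -0.919]]
wrist_force: [0.2, 1.1, -2.4]
gripper_width: 0.0399
```

Request:
servo_tool(commands=[{"delta_pos": [0,0.6,1.4],"angular": [0,0,0],"fingers": -1},{"delta_pos": [0,0,0],"angular": [0,0,0],"fingers": -1}])

```text
time_s: 19.5
tcp_pos: [0.5503, -0.2123, 0.1498]
ee_rot: [[0.356, 0.859, -0.368], [0.935, -0.327, 0.14], [0.0, -0.394, -0.919]]
wrist_force: [0.1, -0.1, -2.3]
gripper_width: 0.0397
```

```bash
python3 -c "
from h import *
place(.150)"
```

```text
t 19.5 w 0.039676973676920274 F [ 0.1 -0.1 -2.3] yaw -20.85 tilt -23.2 roll 0.0002
err caddy -1.3 -0.1 tool shift [-0.  -1.3  0.4] down 10 = [-0.    3.94  9.19] yawrot [-0.     0.001  0.002]
back face tilt deg -0.29 at 63.9 305
```

Still hanging at its own weight (-2 N); lower in 1 mm steps until the force turns.

Request:
servo_tool(commands=[{"delta_pos": [0,0.4,1],"angular": [0,0,0],"fingers": -1},{"delta_pos": [0,0,0],"angular": [0,0,0],"fingers": -1}])

```text
time_s: 19.8
tcp_pos: [0.5505, -0.2124, 0.1498]
ee_rot: [[0.356, 0.859, -0.367], [0.934, -0.327, 0.14], [0.0, -0.393, -0.919]]
wrist_force: [-0.4, -0.0, -1.8]
gripper_width: 0.04
```

Request:
servo_tool(commands=[{"delta_pos": [0,0.4,1],"angular": [0,0,0],"fingers": -1},{"delta_pos": [0,0,0],"angular": [0,0,0],"fingers": -1}])

```text
time_s: 20.05
tcp_pos: [0.5507, -0.2125, 0.1498]
ee_rot: [[0.356, 0.859, -0.367], [0.934, -0.327, 0.14], [0.001, -0.393, -0.92]]
wrist_force: [-0.3, 0.6, -0.8]
gripper_width: 0.0402
```

Request:
servo_tool(commands=[{"delta_pos": [0,0.4,1],"angular": [0,0,0],"fingers": -1},{"delta_pos": [0,0,0],"angular": [0,0,0],"fingers": -1}])

```text
time_s: 20.3
tcp_pos: [0.5508, -0.2126, 0.1498]
ee_rot: [[0.356, 0.86, -0.366], [0.934, -0.327, 0.141], [0.001, -0.392, -0.92]]
wrist_force: [-0.2, -0.2, -0.7]
gripper_width: 0.0397
```

Request:
servo_tool(commands=[{"delta_pos": [0,0.8,1.8],"angular": [0,0,0],"fingers": -1},{"delta_pos": [0,0,0],"angular": [0,0,0],"fingers": -1}])

```text
time_s: 20.55
tcp_pos: [0.5518, -0.2129, 0.1496]
ee_rot: [[0.356, 0.86, -0.364], [0.934, -0.327, 0.14], [0.001, -0.39, -0.921]]
wrist_force: [0.9, -0.3, -1.1]
gripper_width: 0.0399
```

```bash
python3 -c "
from h import *
place(.150)"
```

```text
t 20.55 w 0.03994707102178128 F [ 0.9 -0.3 -1.1] yaw -20.86 tilt -22.99 roll 0.0015
err caddy -2.9 0.0 tool shift [ 0.  -2.9  0.8] down 10 = [-0.01  3.9   9.21] yawrot [-0.     0.001  0.002]
back face tilt deg 0.13 at 63.9 302
```

The descent is blocked at TCP z = 0.1496 m, the height expected on the bay floor. The back face is within 0.2° of vertical. Release and withdraw.

Request:
servo_tool(commands=[{"delta_pos": [0,0,0],"angular": [0,0,0],"fingers": -0.05},{"delta_pos": [0,0,0],"angular": [0,0,0],"fingers": 0.1},{"delta_pos": [0,0,0],"angular": [0,0,0],"fingers": 0.3},{"delta_pos": [0,0,0],"angular": [0,0,0],"fingers": 0.3},{"delta_pos": [0,0,0],"angular": [0,0,0],"fingers": 0.3},{"delta_pos": [0,0,-15],"angular": [0,0,0],"fingers": 0.3},{"delta_pos": [0,0,-25],"angular": [0,0,0],"fingers": 0.3},{"delta_pos": [0,0,-40],"angular": [0,0,0],"fingers": 0.3},{"delta_pos": [0,0,-50],"angular": [0,0,0],"fingers": 0.3},{"delta_pos": [0,0,0],"angular": [0,0,0],"fingers": 0.3}])

```text
time_s: 21.85
tcp_pos: [0.6016, -0.2323, 0.2761]
ee_rot: [[0.356, 0.861, -0.363], [0.934, -0.328, 0.139], [0.001, -0.389, -0.921]]
wrist_force: [-0.7, -0.1, -0.5]
gripper_width: 0.061
```

Request:
servo_tool(commands=[{"delta_pos": [40,0,-20],"angular": [0,0,0],"fingers": 0.3},{"delta_pos": [50,0,-10],"angular": [0,0,0],"fingers": 0.3},{"delta_pos": [50,0,0],"angular": [0,0,0],"fingers": 0.3},{"delta_pos": [50,0,0],"angular": [0,0,0],"fingers": 0.3},{"delta_pos": [0,0,0],"angular": [0,0,0],"fingers": 0.3}])

```text
time_s: 22.48
tcp_pos: [0.6818, -0.0546, 0.3053]
ee_rot: [[0.358, 0.86, -0.364], [0.934, -0.33, 0.14], [0.0, -0.39, -0.921]]
wrist_force: [-0.1, -0.2, -0.0]
gripper_width: 0.0614
```

Run:
```python
from h import *
print(readout.observe()["tcp_pos"],readout.observe()["wrist_force"])
p=eyes.get_image("scene");t=eyes.get_image("top")
for n,i in(("scene",p),("top",t)):
    d=(cloud(i)-BAY)*1000; q=np.stack([d@CX,d@CY,d[...,2]],-1)
    c=q[(abs(q[...,0])<80)&(abs(q[...,1])<40)&(q[...,2]>168)&(q[...,2]<185)]
    if len(c): print(n,len(c),np.percentile(c,[2,50,98],axis=0).round(1).tolist())
    q,m=row(i)
    w=q[m&(q[...,2]>168)&(q[...,2]<182)&(q[...,0]>2)&(q[...,0]<122)]
    for s in(-1,1):
        r=w[w[:,1]*s>0]
        if len(r): print("nb",s,np.percentile(r,[2,50,98],axis=0).round(1).tolist())
for th in("lotion_mid","mirror","bowl","lenscase","clipper"):
    for n,i in(("scene",p),):
        for e in eyes.silhouettes(th,i)[:1]:
            x=cloud(i)[e["pixels"]]; print(th,np.nanmedian(x,0).round(3))
cv2.imwrite("pics/v8.png",cv2.resize(p["img"][120:300,90:330],(800,600),interpolation=cv2.INTER_CUBIC))
```

```text
[ 0.68176222 -0.05462181  0.30528173] [-0.12965039 -0.2031799  -0.02077912]
scene 288 [[-4.9, -17.9, 169.2], [27.5, 0.5, 174.1], [52.6, 20.2, 178.6]]
nb -1 [[4.4, -61.8, 169.8], [62.5, -43.0, 174.4], [115.9, -23.0, 179.5]]
nb 1 [[4.8, 20.8, 169.5], [62.4, 39.5, 174.6], [115.3, 59.7, 179.3]]
nb -1 [[4.3, -60.0, 170.9], [56.7, -40.6, 174.5], [111.2, -21.6, 177.7]]
nb 1 [[4.2, 22.7, 170.8], [57.2, 42.0, 174.6], [111.6, 61.2, 177.9]]
lotion_mid [ 0.57  -0.276  0.077]
mirror [0.571 0.439 0.01 ]
bowl [ 0.772 -0.112  0.017]
lenscase [ 0.724 -0.329  0.013]
clipper [ 0.569 -0.276  0.077]
```

View pics/v8.png

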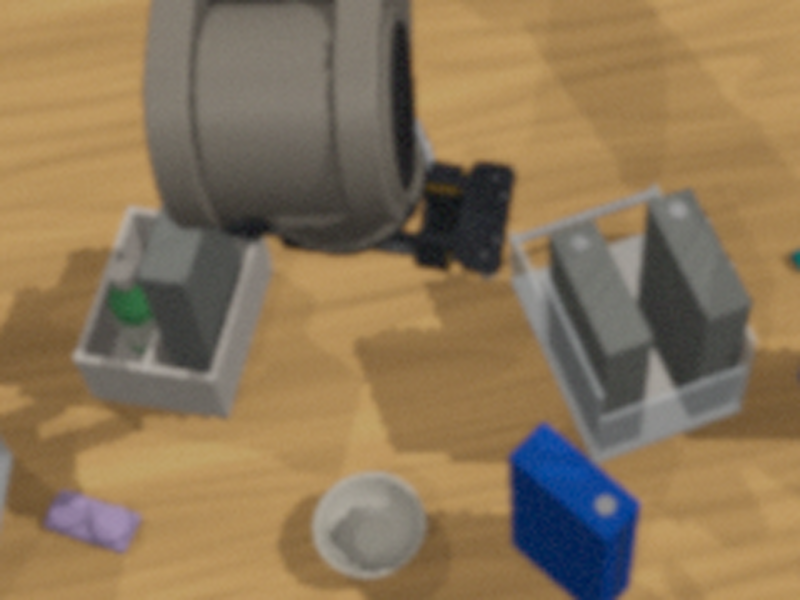

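The picture shows the case upright in the empty bay at (185, 280). Its top is level at 175 mm above the bay floor and it is centred within 1 mm across the bay. Both neighbours stand in the row, the other things are in place, and the gripper is clear. Handing in.

```bash
python3 -c "
from workcell import env
print(env.close_job())"
```

```text
the job is handed in; nothing more can be done
None
```

The middle grey case, the least deep of the three, now stands upright on the floor of the caddy's empty bay. I handed the job in at about 22.5 s of the 70 s allowed.

**What I did:** I tipped it by its top back edge until it leaned on the rail at about 39–40° by itself, and backed the arm clear. Then I pinched it across its thickness about 33 mm behind the spine (jaw width 39.8 mm), lifted it out and set it upright. I let go only once its descent was blocked at the height expected for the bay floor.

**Last checks:**
- **Case:** its top is 175 mm above the bay floor and within 1 mm of centre across the bay. Its back face was within 0.2° of vertical just before release.
- **Neighbours:** both deep cases still stand in the row, unmoved within camera noise.
- **Other things:** the bowl, mirror and lens case measured within about 3 mm of their first positions. The lotion bottle's scene-view point was within about 5 mm, now that the case partly hides it.
- **Robot:** the gripper is clear of everything.

**What disagreed or was not checked:**
- **Floor contact:** the wrist force only eased from -2.3 N to about -1 N, so I relied mainly on the height stop.
- **Tool tilt:** it was about 16° at the pinch, not the case's 39°, because a joint neared its limit. The case was therefore set down with the tool tilted about 23° the other way.
- **Nail clipper:** in the last check the network reported the lotion bottle in its place, so I have no final measurement for it. It was in place in an earlier picture, and the arm never went near it.

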